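# Hang the socket holder on the pin board

## Task

Pick up the orange socket holder by its black handle and hang it on the blue sloping board, holes at the top and sockets below, so that each steel pin goes through one of its two holes. Keep hold of it until its plate lies against the board, then let go and leave it hanging there. Do not disturb the tape roll, the carton or the spray can.

Things in the scene. Friction and masses are not known exactly. Their poses are not given: they have to be found in the camera images.
- holder: Loose orange steel plate, 100 (its x) by 160 (y) by 5 mm, 0.3 to 0.55 kg with its handle and sockets, flat on the table at first. Origin: centre of its underside; z out of the handle side, x towards the edge with the two holes (15 mm wide, through, at x 35, y +60 and -60). Four steel sockets, 21 mm across, at x -34, y -58, -30, 30, 58 reach z 25 mm.
- handle (a point): Middle of the holder's black bar handle, at x 0, y 0, z 52 mm in the holder's frame, axes as the holder's. The bar is 80 mm long (y), 14 wide (x), 16 high, on two legs 12 by 10 mm at y +35 and -35; 39 mm free between bar and plate.
- hole_left (a point): Centre of the hole at the holder's +y side, at the plate's underside.
- hole_right (a point): Centre of the hole at the holder's -y side, at the plate's underside.
- pin_board: Fixed blue board, 200 (its x, up the slope) by 300 (y, level) mm, leaning back: its face (z) looks up and to the table's middle (robot's right), 35 degrees from vertical. Origin: centre of its face, 105 mm above the table. Two steel pins square to it at x 45, y +60 and -60: 8 mm thick, 32 long, tips tapered. A fixed spanner and ring, up to 12 mm high, at |y| over 94. The hung holder's axes match the board's.
- pin_left (a point): Root of the pin at the board's +y side, on its axis, at the face. hole_left goes here.
- pin_right (a point): Root of the pin at the board's -y side, on its axis, at the face. hole_right goes here.
- stand: Blue frame that carries the board, fixed to the table; footprint about 200 (x) by 300 mm (y), 165 mm high with the board. Origin at the centre of its foot; its x points away from the board's face, level.
- tape_roll: Brown roll of packing tape lying flat, 96 mm across, 45 mm high, loose; origin at the centre of its underside. To be left alone.
- carton: Small cardboard box 70 by 100 by 50 mm high, loose; origin at the centre of its underside. To be left alone.
- spray_can: Green can standing upright, 52 mm across, 130 mm high, loose; origin at the centre of its underside. To be left alone.
There are look-alikes about, which are no part of the job. Of the things that look like the holder, the middle-sized one is meant.

How it is judged (in metres and radians):
On the way:
1. the holder is on both pins, within 12 mm of home, while still held (distance between hole_left and pin_left below 0.012 m and distance between hole_right and pin_right below 0.012 m and contact force between the fingers and holder above 1 N), for 0.1 s.
At the end, for the whole second after the job is handed in: The holder hangs at rest, released, plate against the board with each pin through its own hole: each hole's centre at the plate's underside within 8 mm of its pin's root (distance between hole_left and pin_left below 0.008 m and distance between hole_right and pin_right below 0.008 m and linear speed of holder below 0.02 m/s); the robot touches nothing.
It fails at once if the tape roll is moved by more than 20 mm or tipped by more than 0.4 rad (distance of tape_roll from where it was at the start of the episode above 0.02 m or angle between tape_roll's own z axis and vertical above 0.4 rad).
It fails at once if the carton is moved by more than 20 mm or tipped by more than 0.4 rad (distance of carton from where it was at the start of the episode above 0.02 m or angle between carton's own z axis and vertical above 0.4 rad).
It fails at once if the spray can is moved by more than 20 mm or tipped by more than 0.4 rad (distance of spray_can from where it was at the start of the episode above 0.02 m or angle between spray_can's own z axis and vertical above 0.4 rad).
It also fails if it takes over 48 s, if anything falls off the work surface, if the arm or the gripper's body presses on something with over 40 N, if the wrist force passes 120 N, or if a joint passes its speed limit or range.

## Robot

A 6-joint arm with a two-finger parallel gripper is mounted at the origin on the work surface. World frame = base frame: x ahead of the robot, y to its left, z up, the work surface at z = 0. Lengths are in mm, angles in rad, forces in N, time in s.
With the tool pointing down it reaches from about 350 to 975 mm from the base axis. Payload 7.1 kg.
Tool frame: the origin (TCP) lies midway between the tips of the shut fingers; the grasp point (between the pads) lies 19 mm behind it; z points along the fingers, y is the line along which they close (so a half turn about z gives the same grasp; the last joint's range is limited). The gripper opens to 88 mm and grips with 3 to 60 N. Pads are 20 mm wide; open, the fingers measure 115 mm over their backs; the gripper's body (75 mm by 178 mm) begins 61 mm behind the grasp point.
Start: joints at [-1.265, 0.423, 1.63, -0, 1.089, -0.019], TCP at [199.467, -592.299, 222.675] pointing down, gripper open.
Joint ranges: [-3, 3], [-0.9, 2.11], [0.09, 2.58], [-1.31, 4.45], [0.11, 2.69], [-2.54, 2.54]. Speed limits (rad/s): [2.39, 2.39, 3.01, 3.14, 3.14, 3.14].

## Interface

Orientations are given as a rotation vector (axis times angle).
In Python, from workcell import ctrl gives the robot as it stands. The module is installed in compiled form; this text tells all that it offers.
- The arm moves only by the tool servo_tool, never from a script. Its argument "increments" is a list of rows, each a list of 7 numbers: the shift along the world's x, y, z in cm, then the turn, a rotation vector about the world's x, y, z in degrees, then the opening, from -1 (shut) to 1 (fully open). A call has 1 to 20 rows; each row is the pose to reach, as a shift and turn from the pose commanded when the call began; what a row does not reach only later rows make up. A row lasts 1/12 s, in which the tool goes at most 41.7 mm and 7.16 degrees, less where a joint would pass 70% of its speed; a pose out of reach is approached as far as the arm can. A call with a gripper value outside its range is refused whole. The fingers move at their own pace and stop on an object; the grip force is fixed at half the most. Time passes only in rows, so rows that repeat a pose let the fingers close. It gives the time, the measured TCP pose, the force, the opening and the grip force at its end, in the units of the state.
- ctrl.get_obs(): the state, without advancing time (a new reading comes with each control period).
- ctrl.get_image(name): name is "side" or "top" or "wrist"; returns a dict with "image" (400x640x3 uint8, red, green, blue), "fx", "fy", "cx", "cy" (pixels), "extrinsics" (4x4, takes a point from camera to world coordinates); the wrist camera has in their place "tool_from_camera" (4x4, takes a point from camera to tool coordinates, whose origin is the TCP and whose axes are the flange's). Camera axes: x right, y up, looking along -z (the intrinsics and any distortion apply to the point x, -y, -z); pixel columns grow to the right and rows downward; lengths in mm; the calibration is good to about 2 mm. A picture is of the moment at which its call begins: read the wrist's pose just before it. There is no depth.
- ctrl.close_job(): hands the job in; it is judged then, once.
The state is a dict: "t": time; "qpos": joint angles; "qvel": joint speeds; "joint_torque": joint torques, N m; "ee_pos": TCP position; "orientation": TCP orientation; "ft_force": force on the tool from outside, world axes, zero at the start; "moment": the same for the moment, N m; "width": finger opening in mm; "grasp_force": force on a finger pad.
Only numpy, scipy, OpenCV 4.12 (cv2) and the standard library are available. Lean on these libraries where they do the work, as an engineer would, in place of code of your own. Each camera call takes 0.05 s, during which the arm holds its last target. There are 200 camera calls.

## Working session

There is one attempt and no reset: what is moved stays moved. The work goes in short steps, Python scripts to look and compute and a tool call to move; the robot and the scene stay as the last step left them, time stands still between calls to the robot, and variables do not carry over. Pictures are saved under pics/ and viewed, at most 10 in all, crops included, and the job is handed in when it is done.

Besides the shell and the picture viewer there is one more tool, called after "Request:" by a JSON object that holds its "method" and its "body", one argument or row to a line. servo_tool: Moves the arm, as the interface text tells. Its arguments: {"type":"object","properties":{"increments":{"type":"array","items":{"type":"array","items":{"type":"number"}}}},"required":["increments"]}

```bash
mkdir -p pics; python3 - <<'E'
from workcell import ctrl
import cv2,pickle,numpy as np
d={}
for n in ("side","top"):
    d[n]=ctrl.get_image(n); cv2.imwrite(f"pics/{n}0.png",d[n]["image"][:,:,::-1])
    print(n,d[n]["fx"],d[n]["fy"],d[n]["cx"],d[n]["cy"],[k for k in d[n]]); print(np.round(d[n]["extrinsics"],3))
pickle.dump(d,open("im0.pkl","wb"))
E
```

```text
side 376.2664579803465 376.2664579803465 323.38809434224737 200.7411108217972 ['image', 'fx', 'fy', 'cx', 'cy', 'extrinsics']
[[-9.98000e-01  5.00000e-02 -3.90000e-02  5.28369e+02]
 [-6.30000e-02 -7.27000e-01  6.83000e-01  6.17254e+02]
 [ 5.00000e-03  6.84000e-01  7.29000e-01  8.59953e+02]
 [ 0.00000e+00  0.00000e+00  0.00000e+00  1.00000e+00]]
top 370.7645376352954 370.7645376352954 321.2098314895264 200.30560915423357 ['image', 'fx', 'fy', 'cx', 'cy', 'extrinsics']
[[-9.000000e-03  9.820000e-01 -1.870000e-01  3.591220e+02]
 [-1.000000e+00 -8.000000e-03  7.000000e-03 -6.917100e+01]
 [ 6.000000e-03  1.870000e-01  9.820000e-01  1.200735e+03]
 [ 0.000000e+00  0.000000e+00  0.000000e+00  1.000000e+00]]
```

View pics/top0.png

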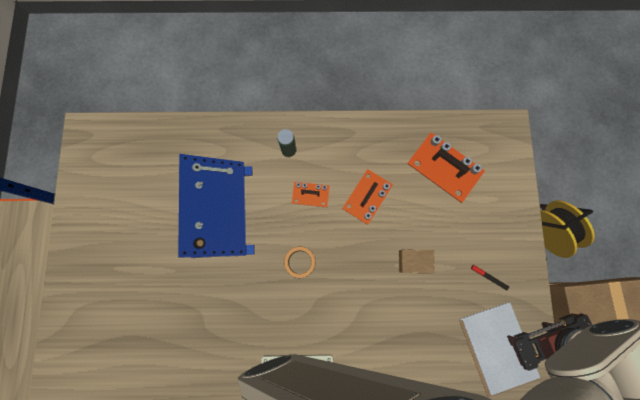

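View pics/side0.png

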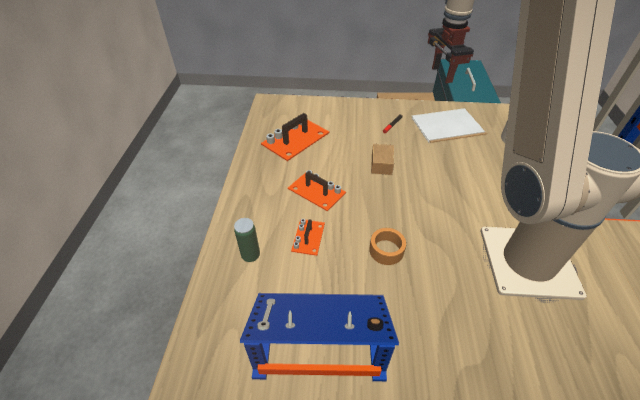

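```bash
cat > h.py <<'E'
import numpy as np,cv2,pickle
from scipy.spatial.transform import Rotation as R
def ray(c,u,v,E=None):
    E=c["extrinsics"] if E is None else E
    d=np.array([(u-c["cx"])/c["fx"],-(v-c["cy"])/c["fy"],-1.]); return E[:3,3],E[:3,:3]@d
def onz(c,u,v,z,E=None):
    o,d=ray(c,u,v,E); return o+d*(z-o[2])/d[2]
def tri(*rays):
    A=np.zeros((3,3));b=np.zeros(3)
    for o,d in rays:
        d=d/np.linalg.norm(d);P=np.eye(3)-np.outer(d,d);A+=P;b+=P@o
    p=np.linalg.solve(A,b);return p,[np.linalg.norm(np.cross(p-o,d/np.linalg.norm(d))) for o,d in rays]
E
python3 - <<'E'
from h import *
d=pickle.load(open("im0.pkl","rb"))
def crop(n,u,v,w,h,s): 
    return cv2.resize(d[n]["image"][v:v+h,u:u+w,::-1],None,fx=s,fy=s,interpolation=cv2.INTER_CUBIC)
a=crop("top",170,145,100,120,4);b=crop("side",235,285,100*1,50,4);b2=crop("side",315,285,100,50,4);e=crop("top",335,165,65,65,6)
W=np.zeros((600,800,3),np.uint8);W[:480,:400]=a;W[:200,400:]=b;W[200:400,400:]=b2
cv2.imwrite("pics/c1.png",W)
c=d["top"];im=c["image"];hsv=cv2.cvtColor(im,cv2.COLOR_RGB2HSV)
m=cv2.inRange(hsv,(3,190,120),(13,255,255))
for k in cv2.findContours(m,cv2.RETR_EXTERNAL,2)[0]:
    if cv2.contourArea(k)<300: continue
    r=cv2.minAreaRect(k);print(r,cv2.contourArea(k))
    if abs(r[0][0]-368)<8:
        P=np.array([onz(c,*p,5)[:2] for p in cv2.boxPoints(r)]);print(P.round(1))
        rr=cv2.minAreaRect(np.float32([onz(c,*p[0],5)[:2] for p in k]));print("world",rr)
mb=cv2.inRange(hsv,(0,0,0),(180,255,45));mb[:165]=0;mb[230:]=0;mb[:,:340]=0;mb[:,395:]=0
for k in cv2.findContours(mb,cv2.RETR_EXTERNAL,2)[0]:
    if cv2.contourArea(k)>20:
        r=cv2.minAreaRect(k);print("blk",r,onz(c,*r[0],58).round(1))
E
```

```text
((310.1383972167969, 193.93560791015625), (33.760841369628906, 20.361190795898438), 6.009006023406982) 344.0
((367.0505676269531, 196.21910095214844), (28.937942504882812, 45.89790344238281), 32.0053825378418) 956.5
[[ 560.9 -147.9]
 [ 692.  -231.9]
 [ 638.8 -311.5]
 [ 509.8 -226.6]]
world ((600.3053588867188, -229.81326293945312), (94.2041015625, 154.9192657470703), 56.66286087036133)
((445.6985168457031, 166.67822265625), (66.1080322265625, 38.3745002746582), 35.90972137451172) 1646.5
```

View pics/c1.png

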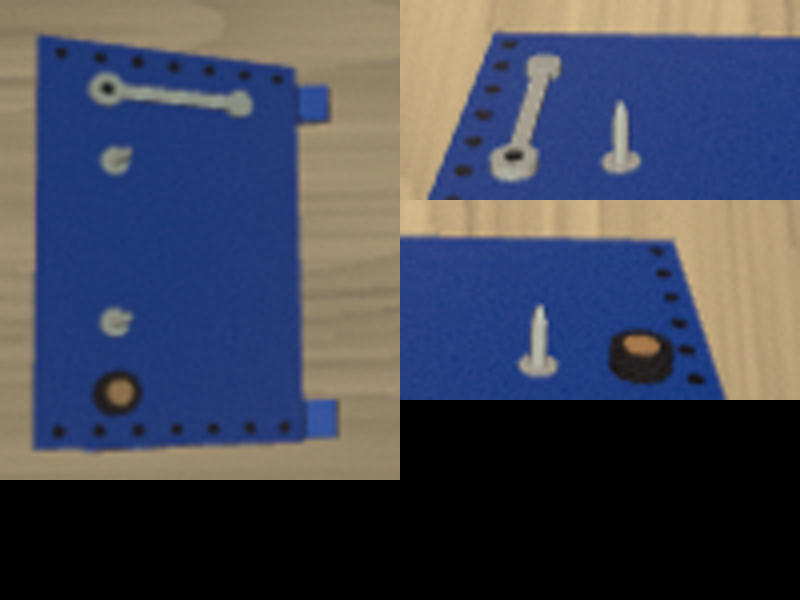

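```bash
python3 - <<'E'
from h import *
from workcell import ctrl
d=pickle.load(open("im0.pkl","rb"));t,s=d["top"],d["side"]
for n,a,b in [("pinR",(198.4,184.6),(289.9,325.4)),("pinL",(198.4,225.1),(349.1,326.9)),("low+x",(243.3,162),(258.5,293)),("low-x",(245.7,254.8),(383,294.7)),("up+x",(179.5,154),(244,342)),("up-x",(178.5,257.5),(396,341))]:
    p,e=tri(ray(t,*a),ray(s,*b));print(n,p.round(1),np.round(e,1))
o=ctrl.get_obs();print({k:np.round(v,3) for k,v in o.items()});print(R.from_rotvec(o["orientation"]).as_matrix().round(3))
w=ctrl.get_image("wrist");print({k:v for k,v in w.items() if k!="image"})
E
```

```text
pinR [613.2 284.9 132.2] [0.1 0.1]
pinL [493.3 279.3 130. ] [0.2 0.2]
low+x [707.1 171.8  50.1] [0.9 0.9]
low-x [410.1 155.8  49.1] [0.2 0.2]
up+x [695.2 335.4 160.7] [3.1 3.1]
up-x [403.  317.5 163.4] [3.7 3.7]
{'t': np.float64(0.1), 'qpos': array([-1.265,  0.424,  1.631, -0.   ,  1.089, -0.019]), 'qvel': array([-0.001, -0.002, -0.002, -0.002, -0.   , -0.001]), 'joint_torque': array([-2.0000e-03, -5.4561e+01, -2.7432e+01,  6.5000e-02,  1.9000e-02,
       -0.0000e+00]), 'ee_pos': array([ 199.313, -591.854,  222.01 ]), 'orientation': array([-3.099, -0.508,  0.   ]), 'ft_force': array([ 0.654,  0.579, -0.242]), 'moment': array([-0.018,  0.02 ,  0.042]), 'grasp_force': np.float64(0.0), 'width': np.float64(87.994)}
[[ 0.948  0.319 -0.   ]
 [ 0.319 -0.948  0.001]
 [ 0.    -0.001 -1.   ]]
{'fx': 299.69865796714487, 'fy': 299.69865796714487, 'cx': 325.9022250024729, 'cy': 198.08339710204947, 'tool_from_camera': array([[ 4.24198781e-04,  9.66812389e-01,  2.55487033e-01,
         6.95749438e+01],
       [ 9.99999778e-01, -5.41511879e-04,  3.88832680e-04,
        -5.42291810e-01],
       [ 5.14277515e-04,  2.55486811e-01, -9.66812404e-01,
        -1.63718116e+02],
       [ 0.00000000e+00,  0.00000000e+00,  0.00000000e+00,
         1.00000000e+00]])}
```

```bash
python3 - <<'E'
from h import *
def Z(a):return R.from_euler('z',a,degrees=True)
def Y(a):return R.from_euler('y',a,degrees=True)
R0=R.from_rotvec([-3.099,-.508,0])
q=np.degrees([-1.265,.424,1.631,0,1.089,-.019])
C=(Z(q[0])*Y(q[1]+q[2])*Z(q[3])*Y(q[4])*Z(q[5])).inv()*R0
print(C.as_matrix().round(2))
zb=np.array([0,-np.sin(np.radians(35)),np.cos(np.radians(35))]);
for s in(1,-1):
  yt=Z(2.8).apply([0,np.cos(np.radians(35)),np.sin(np.radians(35))])*s; zt=-Z(2.8).apply(zb); xt=np.cross(yt,zt)
  T=R.from_matrix(np.c_[xt,yt,zt])
  for q1 in(15,27):
   for a in(95,110,125):
    M=(Z(q1)*Y(a)).inv()*T*C.inv(); e=M.as_euler('ZYZ',degrees=True); print(s,q1,a,e.round())
E
```

```text
[[ 0. -1. -0.]
 [ 1.  0.  0.]
 [-0. -0.  1.]]
1 15 95 [ 35.  79. -83.]
1 15 110 [ 38.  67. -92.]
1 15 125 [  43.   55. -103.]
1 27 95 [ 33.  72. -73.]
1 27 110 [ 37.  60. -82.]
1 27 125 [ 44.  48. -94.]
-1 15 95 [35. 79. 97.]
-1 15 110 [38. 67. 88.]
-1 15 125 [43. 55. 77.]
-1 27 95 [ 33.  72. 107.]
-1 27 110 [37. 60. 98.]
-1 27 125 [44. 49. 86.]
```

Request:
{"method": "servo_tool", "body": {
  "increments": [
    [3, 2.7, 0, 0, 0, -4, 1],
    [6, 5.4, 0, 0, 0, -8, 1],
    [9, 8.1, 0, 0, 0, -12, 1],
    [12, 10.8, 0, 0, 0, -16, 1],
    [15, 13.5, 0, 0, 0, -20, 1],
    [18, 16.2, 0, 0, 0, -24, 1],
    [21, 18.9, 0, 0, 0, -28, 1],
    [24, 21.6, 0, 0, 0, -32, 1],
    [27, 24.3, 0, 0, 0, -36, 1],
    [30, 27, 0, 0, 0, -40, 1],
    [33, 29.7, 0, 0, 0, -44, 1],
    [36, 32.4, 0, 0, 0, -48, 1],
    [39, 35.1, 0, 0, 0, -52, 1],
    [40, 36.2, -1, 0, 0, -52, 1],
    [40, 36.2, -2, 0, 0, -52, 1],
    [40, 36.2, -2, 0, 0, -52, 1],
    [40, 36.2, -2, 0, 0, -52, 1]
  ]
}}

```text
t: 1.57
ee_pos: [597.7, -230.7, 201.3]
orientation: [3.009, -0.902, -0.005]
ft_force: [0.7, 0.1, -0.1]
width: 88.1
grasp_force: 0.0
```

```bash
cat >> h.py <<'E'
def wrist(name):
    from workcell import ctrl
    o=ctrl.get_obs();w=ctrl.get_image("wrist")
    E=np.eye(4);E[:3,:3]=R.from_rotvec(o["orientation"]).as_matrix();E[:3,3]=o["ee_pos"]
    w["extrinsics"]=E@w["tool_from_camera"]
    cv2.imwrite(f"pics/{name}.png",w["image"][:,:,::-1]);pickle.dump((o,w),open(name+".pkl","wb"));return o,w
E
python3 - <<'E'
from h import *
o,w=wrist("w1");print(o["ee_pos"],o["orientation"],o["qpos"],o["t"])
E
```

```text
[ 597.70696266 -230.74036585  201.26896653] [ 3.00915364 -0.90212066 -0.0051626 ] [-3.86782116e-01  4.70811932e-01  1.60731112e+00 -4.93758475e-04
  1.06673002e+00  1.76678560e+00] 1.5667
```

View pics/w1.png

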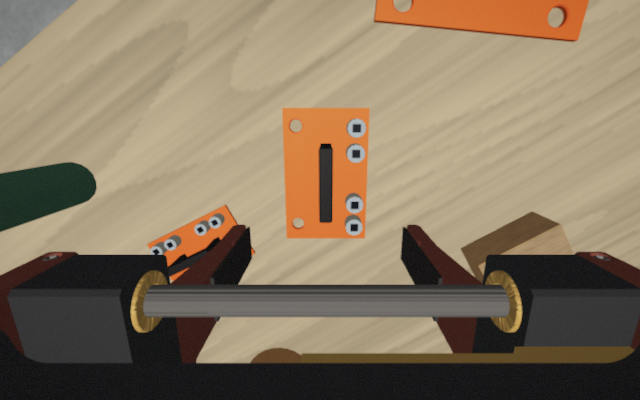

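```bash
python3 - <<'E'
from h import *
o,w=pickle.load(open("w1.pkl","rb"));hsv=cv2.cvtColor(w["image"],cv2.COLOR_RGB2HSV)
m=cv2.inRange(hsv,(3,170,100),(16,255,255))
k=max([k for k in cv2.findContours(m,cv2.RETR_EXTERNAL,2)[0] if abs(cv2.boundingRect(k)[0]-284)<20],key=cv2.contourArea)
q=np.float32([onz(w,*p[0],5)[:2] for p in cv2.convexHull(k)]);r=cv2.minAreaRect(q);print(r)
mb=cv2.inRange(hsv,(0,0,0),(180,255,70));x,y,a,b=cv2.boundingRect(k);z=np.zeros_like(mb);z[y:y+b,x:x+a]=mb[y:y+b,x:x+a]
z[:,345:]=0
kb=max(cv2.findContours(z,cv2.RETR_EXTERNAL,2)[0],key=cv2.contourArea)
rb=cv2.minAreaRect(np.float32([onz(w,*p[0],60)[:2] for p in kb]));print("bar",rb)
T=R.from_rotvec(o["orientation"]).as_matrix();print("tool y az",np.degrees(np.arctan2(T[1,1],T[0,1])),T[:,2])
for u,v in((296,126),(298,223)): print("hole",onz(w,u,v,5).round(1))
E
```

```text
((598.4437866210938, -230.2823486328125), (98.83314514160156, 158.06045532226562), 56.63742446899414)
bar ((600.858154296875, -232.01364135742188), (11.813074111938477, 81.73661041259766), 56.63873291015625)
tool y az -123.37654226489934 [-3.18259575e-03  8.29432005e-04 -9.99994592e-01]
hole [ 667.4 -234.6    5. ]
hole [ 567.6 -168.2    5. ]
```

Request:
{"method": "servo_tool", "body": {
  "increments": [
    [0, 0, -2, 0, 0, 0, 1],
    [0, 0, -5, 0, 0, 0, 1],
    [0, 0, -8, 0, 0, 0, 1],
    [0, 0, -11, 0, 0, 0, 1],
    [0, 0, -14, 0, 0, 0, 1],
    [0, 0, -16, 0, 0, 0, 1],
    [0, 0, -16.8, 0, 0, 0, 1],
    [0, 0, -16.8, 0, 0, 0, 1],
    [0, 0, -16.8, 0, 0, 0, 1],
    [0, 0, -16.8, 0, 0, 0, 1]
  ]
}}

```text
t: 2.45
ee_pos: [600.4, -231.3, 36.5]
orientation: [3.009, -0.903, 0.004]
ft_force: [0.7, -0.0, 0.3]
width: 87.9
grasp_force: 0.0
```

Request:
{"method": "servo_tool", "body": {
  "increments": [
    [-0.1, 0, -0.2, 0, 0, 0, 1],
    [-0.1, 0, -0.2, 0, 0, 0, -1],
    [-0.1, 0, -0.2, 0, 0, 0, -1],
    [-0.1, 0, -0.2, 0, 0, 0, -1],
    [-0.1, 0, -0.2, 0, 0, 0, -1],
    [-0.1, 0, -0.2, 0, 0, 0, -1],
    [-0.1, 0, -0.2, 0, 0, 0, -1],
    [-0.1, 0, -0.2, 0, 0, 0, -1],
    [-0.1, 0, -0.2, 0, 0, 0, -1],
    [-0.1, 0, -0.2, 0, 0, 0, -1],
    [-0.1, 0, -0.2, 0, 0, 0, -1],
    [-0.1, 0, -0.2, 0, 0, 0, -1]
  ]
}}

```text
t: 3.45
ee_pos: [598.5, -230.3, 32.6]
orientation: [3.009, -0.902, -0.0]
ft_force: [-0.3, 0.1, 0.7]
width: 18.0
grasp_force: 0.0
```

Request:
{"method": "servo_tool", "body": {
  "increments": [
    [0, 0, 0, 0, 0, 0, -1],
    [0, 0, 0, 0, 0, 0, -1],
    [0, 0, 0, 0, 0, 0, -1],
    [0, 0, 0, 0, 0, 0, -1],
    [0, 0, 0, 0, 0, 0, -1]
  ]
}}

```text
t: 3.87
ee_pos: [598.4, -230.4, 32.7]
orientation: [3.009, -0.903, -0.0]
ft_force: [-0.6, -0.7, -0.5]
width: 14.0
grasp_force: 30.0
```

Request:
{"method": "servo_tool", "body": {
  "increments": [
    [0, 0, 0.5, 0, 0, 0, -1],
    [0, 0, 1.5, 0, 0, 0, -1],
    [0, 0, 3, 0, 0, 0, -1],
    [0, 0, 5, 0, 0, 0, -1],
    [0, 0, 7, 0, 0, 0, -1],
    [0, 0, 9, 0, 0, 0, -1],
    [0, 0, 11, 0, 0, 0, -1],
    [0, 0, 13, 0, 0, 3, -1],
    [0, 0, 15, 0, 0, 6, -1],
    [0, 0, 17, 0, 0, 9, -1],
    [0, 0, 19, 0, 0, 12, -1],
    [0, 0, 21, 0, 0, 15, -1],
    [0, 0, 22, 0, 0, 18, -1],
    [0, 0, 22, 0, 0, 21, -1],
    [0, 0, 22, 0, 0, 24, -1],
    [0, 0, 22, 0, 0, 27, -1],
    [0, 0, 22, 0, 0, 30, -1],
    [0, 0, 22, 0, 0, 33, -1],
    [0, 0, 22, 0, 0, 36.2, -1],
    [0, 0, 22, 0, 0, 36.2, -1]
  ]
}}

```text
t: 5.53
ee_pos: [598.1, -230.0, 253.8]
orientation: [3.14, 0.08, 0.001]
ft_force: [0.4, 0.6, -5.1]
width: 14.0
grasp_force: 30.0
```

Request:
{"method": "servo_tool", "body": {
  "increments": [
    [0, 1, 0, 0, 0, 0, -1],
    [-0.2, 3, 0, 2, 0.1, 0, -1],
    [-0.4, 5, 0, 4, 0.2, 0, -1],
    [-0.6, 7.5, 0, 6, 0.3, 0, -1],
    [-0.8, 10, 0, 8, 0.4, 0, -1],
    [-1, 12.5, 0, 10, 0.5, 0, -1],
    [-1.3, 15, 0, 12, 0.6, 0, -1],
    [-1.6, 17.5, 0, 14, 0.7, 0, -1],
    [-1.9, 20, 0, 16, 0.8, 0, -1],
    [-2.2, 22.5, 0, 18, 0.9, 0, -1],
    [-2.5, 25, 0, 20, 1, 0, -1],
    [-2.8, 27.5, 0, 22, 1.1, 0, -1],
    [-3.1, 30, 0, 24, 1.2, 0, -1],
    [-3.4, 32.5, 0, 26, 1.3, 0, -1],
    [-3.7, 35, 0, 28, 1.4, 0, -1],
    [-4, 37, 0, 30, 1.5, 0, -1],
    [-4, 38, 0, 32, 1.6, 0, -1],
    [-4, 38, 0, 34, 1.7, 0, -1],
    [-4, 38, 0, 35, 1.7, 0, -1],
    [-4, 38, 0, 35, 1.7, 0, -1]
  ]
}}

```text
t: 7.2
ee_pos: [558.1, 149.5, 252.5]
orientation: [-2.53, -0.061, 0.02]
ft_force: [-0.4, -0.3, -5.3]
width: 14.0
grasp_force: 30.0
```

```bash
python3 - <<'E'
from h import *
from workcell import ctrl
o,w=wrist("w2");print({k:np.round(o[k],2) for k in("t","ee_pos","qpos","ft_force","width","grasp_force")});print(R.from_rotvec(o["orientation"]).as_matrix().round(3))
d={n:ctrl.get_image(n) for n in("side","top")};pickle.dump(d,open("im2.pkl","wb"))
s=d["side"]["image"][200:400,180:460,::-1];t=d["top"]["image"][120:280,150:350,::-1]
W=np.zeros((600,800,3),np.uint8);W[:250,:400]=cv2.resize(w["image"][:,:,::-1],(400,250))
W[:320,400:]=cv2.resize(t,(400,320),interpolation=2);W[320:600,:392]=cv2.resize(s,(392,280),interpolation=2)
cv2.imwrite("pics/c2.png",W)
E
```

```text
{'t': np.float64(7.2), 'ee_pos': array([558.06, 149.52, 252.5 ]), 'qpos': array([-0.07,  0.37,  1.78,  0.67,  1.17,  1.13]), 'ft_force': array([-0.35, -0.31, -5.3 ]), 'width': np.float64(13.98), 'grasp_force': np.float64(30.0)}
[[ 0.999  0.039 -0.028]
 [ 0.048 -0.818  0.573]
 [-0.001 -0.574 -0.819]]
```

View pics/c2.png

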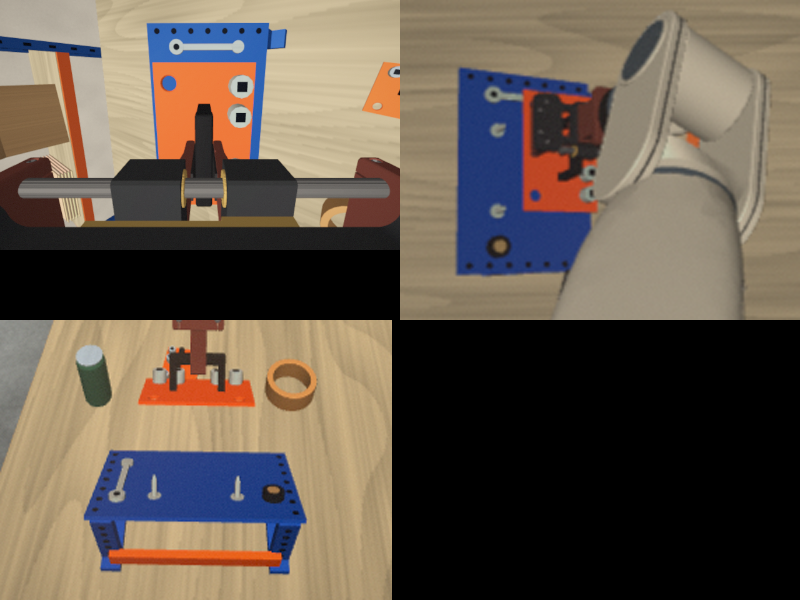

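Request:
{"method": "servo_tool", "body": {
  "increments": [
    [0, 0.8, -1, 0, 0, 0, -1],
    [0, 2, -2.6, 0, 0, 0, -1],
    [0, 3.5, -4.6, 0, 0, 0, -1],
    [-0.1, 5, -6.6, 0, 0, 0, -1],
    [-0.1, 5.8, -7.7, 0, 0, 0, -1],
    [-0.1, 5.8, -7.7, 0, 0, 0, -1],
    [-0.1, 5.8, -7.7, 0, 0, 0, -1],
    [-0.1, 5.8, -7.7, 0, 0, 0, -1]
  ]
}}

```text
t: 8.02
ee_pos: [558.2, 207.5, 176.4]
orientation: [-2.529, -0.062, 0.017]
ft_force: [-0.9, -1.3, -5.1]
width: 13.4
grasp_force: 30.0
```

```bash
cat > look.py <<'E'
from h import *
import sys
from workcell import ctrl
n=sys.argv[1]
o,w=wrist("w"+n);d={k:ctrl.get_image(k) for k in("side","top")};d["wrist"]=w;d["o"]=o;pickle.dump(d,open("im"+n+".pkl","wb"))
print({k:np.round(o[k],3) for k in("t","ee_pos","ft_force","width","orientation")})
def crop(k,u,v,a,b,s): return cv2.resize(d[k]["image"][v:v+b,u:u+a,::-1],None,fx=s,fy=s,interpolation=cv2.INTER_CUBIC)
W=np.zeros((600,800,3),np.uint8)
W[:300,:]=crop("side",240,275,160,60,5);W[300:600,:360]=crop("top",180,170,72,60,5);W[300:600,360:]=crop("wrist",225,20,220,150,2)
cv2.imwrite(f"pics/c{n}.png",W)
E
python3 look.py 3
```

```text
{'t': np.float64(8.017), 'ee_pos': array([558.201, 207.5  , 176.431]), 'ft_force': array([-0.854, -1.275, -5.138]), 'width': np.float64(13.39), 'orientation': array([-2.529, -0.062,  0.017])}
```

View pics/c3.png

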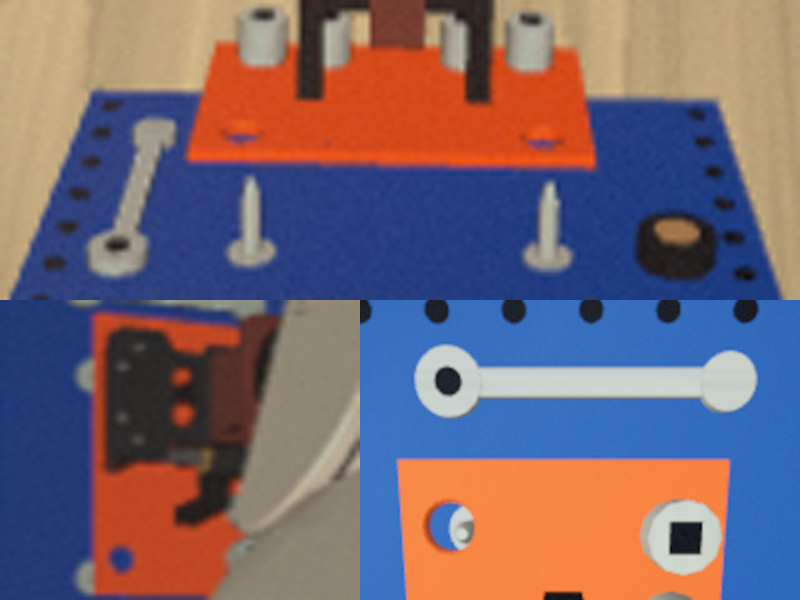

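```bash
cat > m.py <<'E'
from h import *
d=pickle.load(open("im3.pkl","rb"));o=d["o"]
T=R.from_rotvec(o["orientation"]).as_matrix();p=o["ee_pos"]
zb=-T[:,2];xb=-T[:,1];yb=-T[:,0]
def pl(k,u,v,P,n):
    a,b=ray(d[k],u,v);return a+b*((P-a)@n)/(b@n)
c=p-30.5*zb   # plate mid-thickness centre
f=lambda q:np.round([(q-p)@xb,(q-p)@yb,(q-p)@zb],1)
print("axes",xb.round(3),yb.round(3),zb.round(3))
print("hole side R",f(pl("side",288,300.6,c,zb)),"L",f(pl("side",348.2,302.2,c,zb)))
print("hole top L",f(pl("top",203.8,221.6,c,zb)),"wrist R",f(pl("wrist",269.3,132.3,c,zb)))
pr,_=tri(ray(d["top"],198.4,184.6),ray(d["side"],289.9,325.2));plf,_=tri(ray(d["top"],198.4,225.1),ray(d["side"],349.3,326.5))
print("pinR",f(pr),"pinL",f(plf),"wrist tip R px",end=" ")
E_=np.linalg.inv(d["wrist"]["extrinsics"]);w=d["wrist"]
for h in(0,32):
    q=E_@np.r_[pr+h*zb,1];print(h,(w["cx"]-w["fx"]*q[0]/q[2]).round(1),(w["cy"]+w["fy"]*q[1]/q[2]).round(1))
E
python3 m.py
```

```text
axes [-0.041  0.818  0.574] [-0.999 -0.049 -0.002] [ 0.027 -0.573  0.819]
hole side R [ 24.6 -63.4 -30.5] L [ 27.3  58.4 -30.5]
hole top L [ 35.5  58.4 -30.5] wrist R [ 37.2 -61.1 -30.5]
pinR [ 35.8 -58.5 -78.6] pinL [ 35.   61.6 -79.8] wrist tip R px 0 282.4 133.0
32 275.9 135.2
```

Request:
{"method": "servo_tool", "body": {
  "increments": [
    [-0.2, 0, 0, 0, 0, 0, -1],
    [-0.35, -0.1, -0.05, 0, 0, 0, -1],
    [-0.36, 0.15, -0.45, 0, 0, 0, -1],
    [-0.37, 0.45, -0.85, 0, 0, 0, -1],
    [-0.39, 0.75, -1.3, 0, 0, 0, -1],
    [-0.4, 1.05, -1.7, 0, 0, 0, -1],
    [-0.4, 1.05, -1.7, 0, 0, 0, -1],
    [-0.4, 1.05, -1.7, 0, 0, 0, -1],
    [-0.4, 1.05, -1.7, 0, 0, 0, -1]
  ]
}}

```text
t: 8.92
ee_pos: [553.4, 218.3, 158.5]
orientation: [-2.529, -0.062, 0.02]
ft_force: [-0.9, 0.7, -4.9]
width: 13.7
grasp_force: 30.0
```

```bash
python3 look.py 4
```

```text
{'t': np.float64(8.917), 'ee_pos': array([553.444, 218.33 , 158.537]), 'ft_force': array([-0.896,  0.674, -4.917]), 'width': np.float64(13.719), 'orientation': array([-2.529, -0.062,  0.02 ])}
```

View pics/c4.png

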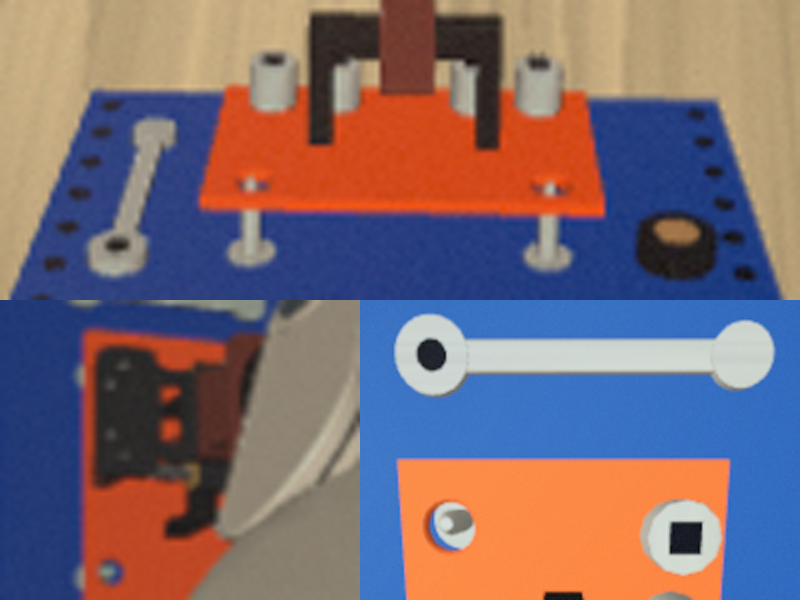

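Request:
{"method": "servo_tool", "body": {
  "increments": [
    [0.05, 0.15, -0.2, 0, 0, 0, -1],
    [0.05, 0.35, -0.5, 0, 0, 0, -1],
    [0.04, 0.55, -0.8, 0, 0, 0, -1],
    [0.03, 0.8, -1.15, 0, 0, 0, -1],
    [0.02, 1.05, -1.5, 0, 0, 0, -1],
    [0.02, 1.25, -1.8, 0, 0, 0, -1],
    [0.02, 1.35, -1.95, 0, 0, 0, -1],
    [0.02, 1.35, -1.95, 0, 0, 0, -1],
    [0.02, 1.35, -1.95, 0, 0, 0, -1]
  ]
}}

```text
t: 9.82
ee_pos: [553.6, 231.8, 139.0]
orientation: [-2.529, -0.062, 0.02]
ft_force: [0.4, -0.4, -5.1]
width: 13.7
grasp_force: 30.0
```

```bash
python3 look.py 5
```

```text
{'t': np.float64(9.817), 'ee_pos': array([553.611, 231.781, 139.036]), 'ft_force': array([ 0.357, -0.437, -5.147]), 'width': np.float64(13.683), 'orientation': array([-2.529, -0.062,  0.02 ])}
```

View pics/c5.png

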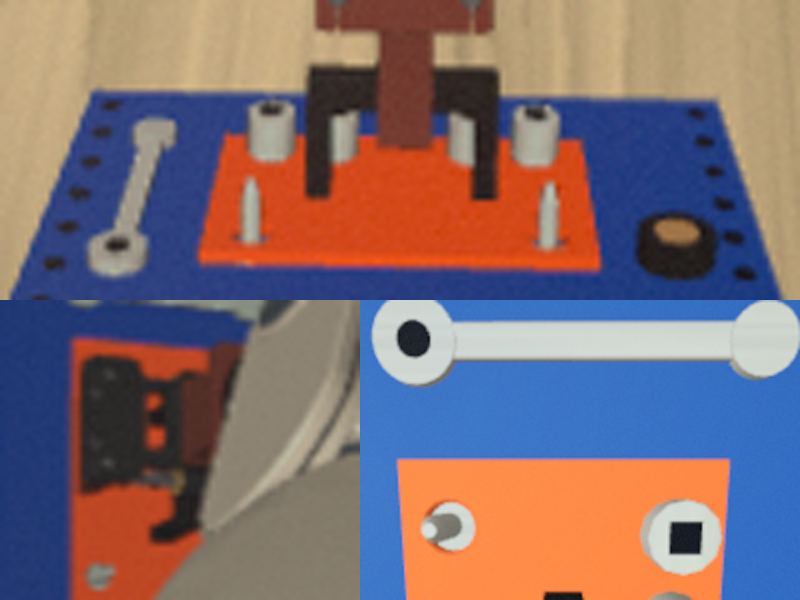

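Request:
{"method": "servo_tool", "body": {
  "increments": [
    [0, 0.06, -0.08, 0, 0, 0, -1],
    [0, 0.11, -0.16, 0, 0, 0, -1],
    [0, 0.11, -0.16, 0, 0, 0, -1],
    [0, 0.11, -0.16, 0, 0, 0, -1],
    [0, 0.11, -0.16, 0, 0, 0, -1]
  ]
}}

```text
t: 10.38
ee_pos: [553.7, 232.8, 137.6]
orientation: [-2.529, -0.062, 0.019]
ft_force: [0.2, -0.1, -6.5]
width: 13.8
grasp_force: 30.0
```

Request:
{"method": "servo_tool", "body": {
  "increments": [
    [0, 0.06, -0.08, 0, 0, 0, -1],
    [0, 0.06, -0.08, 0, 0, 0, -1],
    [0, 0.06, -0.08, 0, 0, 0, -1]
  ]
}}

```text
t: 10.63
ee_pos: [553.8, 233.3, 136.9]
orientation: [-2.529, -0.062, 0.019]
ft_force: [0.9, -1.1, -4.1]
width: 13.7
grasp_force: 30.0
```

Request:
{"method": "servo_tool", "body": {
  "increments": [
    [0, 0.06, -0.08, 0, 0, 0, -1],
    [0, 0.06, -0.08, 0, 0, 0, -1],
    [0, 0.06, -0.08, 0, 0, 0, -1]
  ]
}}

```text
t: 10.88
ee_pos: [553.8, 233.4, 136.8]
orientation: [-2.529, -0.062, 0.018]
ft_force: [-2.5, -7.2, 3.4]
width: 14.3
grasp_force: 30.0
```

Request:
{"method": "servo_tool", "body": {
  "increments": [
    [0, 0, 0, 0, 0, 0, -0.6],
    [0, 0, 0, 0, 0, 0, -0.4],
    [0, 0, 0, 0, 0, 0, -0.2],
    [0, 0, 0, 0, 0, 0, 0],
    [0, 0, 0, 0, 0, 0, 0],
    [0, 0, 0, 0, 0, 0, 0],
    [0, 0, 0, 0, 0, 0, 0],
    [0, 0, 0, 0, 0, 0, 0]
  ]
}}

```text
t: 11.55
ee_pos: [553.7, 234.1, 136.0]
orientation: [-2.529, -0.062, 0.019]
ft_force: [-0.0, -0.7, 0.4]
width: 43.8
grasp_force: 0.0
```

Released; retreat along the board normal.

Request:
{"method": "servo_tool", "body": {
  "increments": [
    [0.03, -0.57, 0.82, 0, 0, 0, 0],
    [0.06, -1.72, 2.46, 0, 0, 0, 0],
    [0.1, -2.87, 4.1, 0, 0, 0, 0],
    [0.16, -4.6, 6.55, 0, 0, 0, 0],
    [0.2, -6.3, 9, 0, 0, 0, 0],
    [0.3, -8.6, 12.3, 0, 0, 0, 0],
    [0.4, -11.5, 16.4, 0, 0, 0, 0],
    [0.4, -11.5, 16.4, 0, 0, 0, 0],
    [0.4, -11.5, 16.4, 0, 0, 0, 0]
  ]
}}

```text
t: 12.3
ee_pos: [559.4, 117.1, 303.3]
orientation: [-2.531, -0.061, 0.01]
ft_force: [-0.4, -0.4, -0.6]
width: 43.8
grasp_force: 0.0
```

```bash
python3 look.py 6
```

```text
{'t': np.float64(12.3), 'ee_pos': array([559.414, 117.126, 303.293]), 'ft_force': array([-0.362, -0.419, -0.554]), 'width': np.float64(43.793), 'orientation': array([-2.531, -0.061,  0.01 ])}
```

View pics/c6.png

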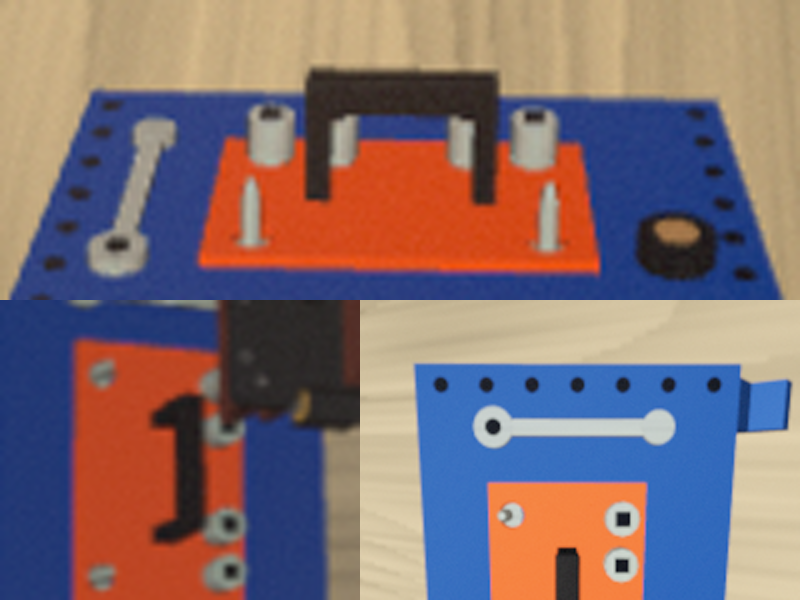

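The holder hangs flat against the board, with a pin through each hole (side view crop: pins at 250 and 548). The robot is clear of it, so I am handing the job in.

```bash
python3 -c "
from workcell import ctrl
print(ctrl.close_job())"
```

```text
the job is handed in; nothing more can be done
None
```

The orange socket holder now hangs flat on the blue board with a pin through each hole. It was released there and the arm backed clear, the tape roll, carton and spray can were left alone, and I handed the job in at about 12 s; no verdict was returned.

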